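# Lock the loaded spin basket onto the parts dryer's spindle

### The job

Take the loaded spin basket by its T-handle and fit it on the drive spindle of the blue parts dryer: set it over the spindle, turn it until it drops down over the crossed pins, then turn it on clockwise (seen from above) until it drops the last bit into its seats and is locked, and let go. Keep the basket upright all the while, and leave the other things on the bench where they are.

Things in the scene. Friction and masses are not known exactly. Their poses are not given: they have to be found in the camera images.
- basket_handle (a point): Centre of the black T-handle of the loose round wire spin basket (0.6 to 0.95 kg, 144 mm across, rim 53 mm high, eight brass bushes fixed inside). The handle is a bar 14 mm thick along this frame's x, 64 mm long along y, 18 mm high, 27 mm clear below it; z is the basket's axis, up. The basket's underside is 89 mm below this point.
- socket_mouth (a point): Middle of the basket's underside: mouth of its round socket, bore 43 mm, 44 mm deep, that goes over the spindle. Four J-slots 11 mm wide in its wall begin here below the frame's +x, +y, -x, -y: each runs up 20 mm, turns a corner, goes level 36 degrees (10 to 20 mm above the mouth) and ends in a seat 6 mm higher. Axes as the handle's.
- spindle_top (a point): Centre of the top of the dryer's drive spindle, on its axis, 74 mm above the bench; z up. The spindle is 40 mm across (1.5 mm play all round in the socket) with a cone 8 mm high on top, 26 mm across at the tip. It is geared: it turns only with about 0.9 N m, so it stays put while the basket is turned lightly on it.
- pins (a point): Point on the spindle's axis, 56 mm above the bench, where two crossed brass pins 7 mm thick pass through it: four level pegs 90 degrees apart, reaching 32 mm from the axis. The angle of the pegs is NOT given by this frame (its axes are the dryer's): they stop anywhere, and must be found by feel or by sight.
- dryer_rim (a point): Centre of the drip pan's rim of the blue parts dryer, 51 mm above the bench, on the spindle's axis; x points away from the control pod. The dryer is fixed to the bench, round, 196 mm across; the pan's opening is 170 mm across; the pod with dial and switch reaches 143 mm from the axis towards -x, 45 mm high.
- basket: The basket; origin at the middle of its underside, as socket_mouth. On top of the pins its underside is 59.5 mm above the bench. With the slots over the pins (4 degrees play either way) it falls 20 mm by its weight, to 39.5 mm. Only then can it be turned 36 degrees clockwise seen from above; there it falls 6 mm more, to 33.5 mm: locked.
- pin_dish: small round steel dish, 74 mm across, 18 mm high; a bystander; origin at the centre of its underside
- spanner: grey open-ended spanner, 168 mm long, 6 mm thick, lying flat; a bystander; origin at the centre of its underside
- pliers: pliers with black handles, 159 mm long, lying flat; a bystander; origin at the centre of its underside
- glue_bottle: small white needle-nose glue bottle with red cap, 29 mm across, 110 mm high, standing; a bystander; origin at the centre of its underside

How it is judged:
By the outcome, as a careful person would: the job done as asked, in the order asked, and still so for the second after the job is handed in, with the robot touching nothing.
It also fails if it takes over 54 s, if anything falls off the work surface, if the arm or the gripper's body presses on something with over 40 N, if the wrist force passes 120 N, or if a joint passes its speed limit or range.

### The arm

A 7-joint arm with a two-finger parallel gripper is mounted at the origin on a cart in front of the work surface, level with it; the furniture and walls round the work are solid. World frame = base frame: x ahead of the robot, y to its left, z up, the work surface at z = 0. Lengths are in mm, angles in rad, forces in N, time in s.
With the tool pointing down it reaches from about 400 to 925 mm from the base axis. Payload 5.6 kg.
Tool frame: the origin (TCP) lies on the mounting face of the last link; the fingertips stand 173 mm ahead of it and the grasp point (between the pads) lies 155 mm ahead of it (r.tip_extent is the z of the fingertips in the tool frame, in mm); z points along the fingers, y is the line along which they close (so a half turn about z gives the same grasp; the last joint's range is limited). The gripper opens to 85 mm and grips with 20 to 120 N. Pads are 22 mm wide; open, the fingers measure 114 mm over their backs; the gripper's body (76 mm by 85 mm) begins 54 mm behind the grasp point. The pads swing forward as they close: fully open they stand 13 mm farther back than shut.
Start: joints at [-1.313, 0.468, -0.012, 1.603, 0.006, 1.071, -0.056], TCP at [192.618, 620.806, 404.69] pointing down, gripper open.
Joint ranges: [-2.53, 2.53], [-0.31, 2.02], [-1.57, 1.55], [0.28, 2.44], [-1.29, 4.43], [0.15, 1.84], [-2.92, 2.92]. Speed limits (rad/s): [2.57, 2.57, 3.14, 3.14, 3.14, 3.14, 3.14].

### API

Orientations are given as a unit quaternion [x, y, z, w].
In Python, from rig import telemetry, vision, job, r gives the robot as it stands. The module is installed in compiled form; this text tells all that it offers.
- The arm moves only by the tool move_arm, never from a script. Its argument "plan" is a list of rows, each an object with "offset": the shift along the tool's x, y, z in m, a list of three; "rot": the turn, a rotation vector about the tool's x, y, z in degrees, a list of three. A call has 1 to 10 rows; each row is the pose to reach, as a shift and turn from the pose commanded when the call began, along the tool's axes at that moment; what a row does not reach only later rows make up. A row lasts 1/8 s, in which the tool goes at most 62.5 mm and 10.7 degrees, less where a joint would pass 70% of its speed; a pose out of reach is approached as far as the arm can. A call with a gripper value outside its range is refused whole. "fingers" is the opening, from 0 (shut) to 1 (fully open), set as the call begins (left out, the last holds). The fingers move at their own pace and stop on an object; "grip_force" is the grip in N (left out, the last holds). Time passes only in rows, so rows that repeat a pose let the fingers close. It gives the time, the measured TCP pose, the force, the opening and the grip force at its end, in the units of the state.
- telemetry.sense(): the state, without advancing time (a new reading comes with each control period).
- vision.get_image(name): name is "side" or "top"; returns the picture (480x640x3 uint8, blue, green, red); there is no depth.
- vision.camera_info(name): a dict with "intrinsics" (3x3 intrinsics, pixels), "camera_from_world" (4x4, takes a point from world to camera coordinates). Camera axes: x right, y down, z forward; pixel columns grow to the right and rows downward; lengths in mm; the calibration is good to about 2 mm. A picture is of the moment at which its call begins. camera_info takes no time and is no camera call.
- job.hand_in(): hands the job in; it is judged then, once.
The state is a dict: "t": time; "joint_pos": joint angles; "qd": joint speeds; "joint_torque": joint torques, N m; "ee_pos": TCP position; "tcp_rot": TCP orientation; "contact_force": force on the tool from outside, world axes, zero at the start; "moment": the same for the moment, N m; "gripper_width": finger opening in mm; "finger_force": force on a finger pad.
Only numpy, scipy, OpenCV 4.12 (cv2) and the standard library are available. Lean on these libraries where they do the work, as an engineer would, in place of code of your own. Each camera call takes 0.05 s, during which the arm holds its last target. There are 200 camera calls.

## Working session

There is one attempt and no reset: what is moved stays moved. The work goes in short steps, Python scripts to look and compute and a tool call to move; the robot and the scene stay as the last step left them, time stands still between calls to the robot, and variables do not carry over. Pictures are saved under pics/ and viewed, at most 10 in all, crops included, and the job is handed in when it is done.

Besides the shell and the picture viewer there is one more tool, called after "Emit:" in YAML: its name, and indented under it one key for each argument. move_arm: Moves the arm, as the interface text tells. Its arguments: {"type":"object","properties":{"plan":{"type":"array","items":{"type":"object","properties":{"offset":{"type":"array","items":{"type":"number"}},"rot":{"type":"array","items":{"type":"number"}}}}},"fingers":{"type":"number"},"grip_force":{"type":"number"}},"required":["plan"]}

```bash
mkdir -p pics; python3 - <<'E'
from rig import telemetry, vision, job, r
import cv2,numpy as np
for n in("top","side"):
    im=vision.get_image(n);cv2.imwrite(f"pics/{n}0.png",im)
    c=vision.camera_info(n);print(n,np.round(c["intrinsics"],1).tolist(),np.round(c["camera_from_world"],3).tolist())
s=telemetry.sense();print({k:np.round(v,3).tolist() for k,v in s.items()})
E
```

```text
top [[550.7, 0.0, 320.2], [0.0, 550.7, 231.3], [0.0, 0.0, 1.0]] [[-0.007, -1.0, 0.001, 100.111], [-0.974, 0.007, -0.226, 554.405], [0.226, -0.002, -0.974, 1282.086], [0.0, 0.0, 0.0, 1.0]]
side [[469.1, 0.0, 327.6], [0.0, 469.1, 239.4], [0.0, 0.0, 1.0]] [[-0.975, -0.221, 0.012, 563.695], [-0.112, 0.448, -0.887, 89.885], [0.191, -0.866, -0.462, 1070.696], [0.0, 0.0, 0.0, 1.0]]
{'t': 0.1, 'joint_pos': [-1.313, 0.468, -0.012, 1.604, 0.006, 1.071, -0.056], 'qd': [-0.002, -0.002, -0.001, -0.003, 0.0, 0.001, 0.0], 'joint_torque': [0.001, -53.353, 0.022, -25.197, 0.012, 0.004, -0.0], 'ee_pos': [192.533, 620.601, 403.842], 'tcp_rot': [0.15, 0.989, -0.001, -0.0], 'contact_force': [-0.321, 0.071, -0.202], 'moment': [0.06, -0.024, 0.002], 'finger_force': 0.0, 'gripper_width': 85.461}
```

View pics/top0.png

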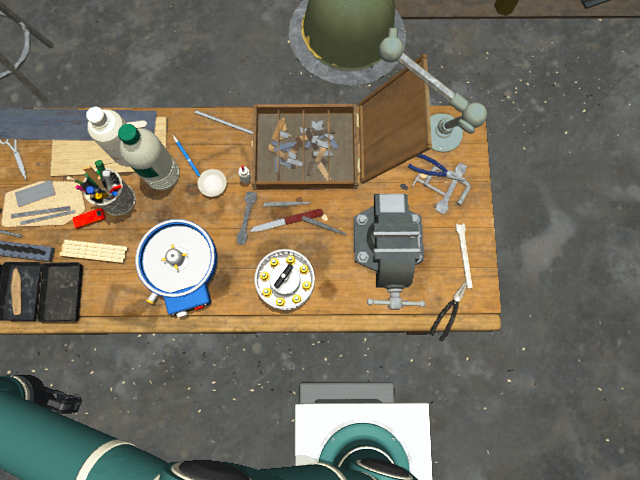

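View pics/side0.png

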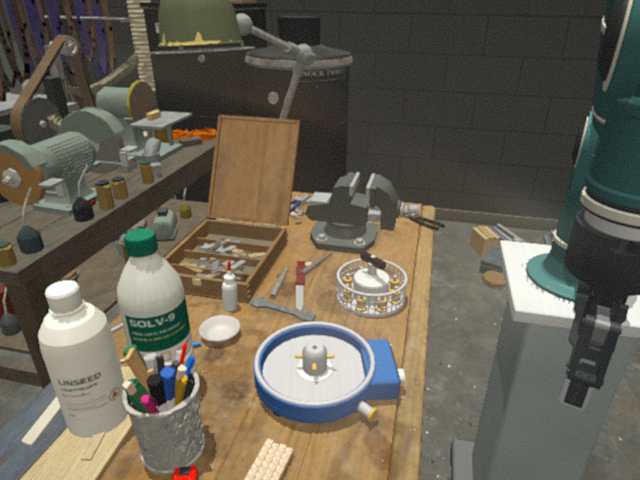

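The top view shows the basket at about (284,279) with its handle at (283,276), and the dryer at (176,258) with the spindle and brass pins in the middle. The side view shows the same, with the dryer at (315,370) and the handle at (373,262). Next I'll measure them and zoom in.

```bash
cat > h.py <<'E'
from rig import telemetry, vision, job, r
import cv2,numpy as np
def ray(n,uv,z):
    c=vision.camera_info(n);K=np.array(c["intrinsics"]);T=np.array(c["camera_from_world"]);R=T[:3,:3];o=-R.T@T[:3,3]
    d=R.T@np.linalg.inv(K)@np.array([uv[0],uv[1],1.]);return o+d*(z-o[2])/d[2]
def proj(n,p):
    c=vision.camera_info(n);q=np.array(c["intrinsics"])@(np.array(c["camera_from_world"])@np.append(p,1))[:3];return q[:2]/q[2]
def line(n,mask,z):
    "centroid and axis direction of a mask on plane z"
    ys,xs=np.nonzero(mask);P=np.array([ray(n,(x,y),z)[:2] for x,y in zip(xs,ys)]);m=P.mean(0);w,v=np.linalg.eigh(np.cov((P-m).T))
    a=np.degrees(np.arctan2(v[1,1],v[0,1]))%180;return m,a,np.sqrt(w*12),len(P)
def big(m):
    n,l,s,_=cv2.connectedComponentsWithStats(m.astype(np.uint8));return l==1+np.argmax(s[1:,4])
E
python3 - <<'E'
from h import *
t=cv2.imread("pics/top0.png");s=cv2.imread("pics/side0.png")
def win(m,x0,y0,x1,y1):
    o=np.zeros(m.shape[:2],bool);o[y0:y1,x0:x1]=m[y0:y1,x0:x1];return o
m=big(win(t.max(2)<60,265,258,303,298));print("handle top",line("top",m,98))
m=big(win(s.max(2)<50,355,248,392,275));ys,xs=np.nonzero(m);print("handle side",line("side",m,98))
hsv=cv2.cvtColor(t,cv2.COLOR_BGR2HSV)
m=big(win((hsv[...,0]>100)&(hsv[...,0]<125)&(hsv[...,1]>120),125,210,225,320))
ys,xs=np.nonzero(win(m,130,215,222,283))
pts=np.stack([xs,ys],1).astype(np.float32)
hull=cv2.convexHull(pts);e=cv2.fitEllipse(hull);print("dryer",e,ray("top",e[0],51))
ob=win(m,125,295,225,320);ys,xs=np.nonzero(ob);print("pod",ray("top",(xs.mean(),ys.mean()),45))
# pins: brass
p=win((hsv[...,0]>15)&(hsv[...,0]<32)&(hsv[...,1]>90)&(hsv[...,2]>90),150,235,203,283)
n,l,st,c=cv2.connectedComponentsWithStats(p.astype(np.uint8))
for i in range(1,n):
    if st[i,4]>3: print("pin",c[i],st[i,4],ray("top",c[i],58))
cv2.imwrite("pics/crop1.png",np.hstack([cv2.resize(t[235:285,150:200],(400,400),interpolation=2),cv2.resize(t[250:310,255:315],(400,400),interpolation=2)]))
hs=cv2.cvtColor(s,cv2.COLOR_BGR2HSV)
p=win((hs[...,0]>15)&(hs[...,0]<32)&(hs[...,1]>90)&(hs[...,2]>90),285,335,345,390)
n,l,st,c=cv2.connectedComponentsWithStats(p.astype(np.uint8))
for i in range(1,n):
    if st[i,4]>3: print("pinS",c[i],st[i,4],ray("side",c[i],57))
E
```

```text
handle top (array([433.89958653, 187.02391615]), np.float64(136.2778416661543), array([13.99568582, 55.38388809]), 42)Traceback (most recent call last):
  File "<stdin>", line 6, in <module>
  File "h.py", line 13, in big
    n,l,s,_=cv2.connectedComponentsWithStats(m.astype(np.uint8));return l==1+np.argmax(s[1:,4])
                                                                             ~~~~~~~~~^^^^^^^^^
    return _wrapfunc(a, 'argmax', axis=axis, out=out, **kwds)
    return bound(*args, **kwds)
ValueError: attempt to get argmax of an empty sequence
```

```bash
python3 - <<'E'
from h import *
t=cv2.imread("pics/top0.png");s=cv2.imread("pics/side0.png")
def win(m,x0,y0,x1,y1):
    o=np.zeros(m.shape[:2],bool);o[y0:y1,x0:x1]=m[y0:y1,x0:x1];return o
for th in(75,90):
    m=big(win(t.max(2)<th,265,258,303,298));print("handle top",line("top",m,98))
    m=big(win(s.max(2)<th,355,248,392,275));ys,xs=np.nonzero(m);print("handle side",line("side",m,96),xs.mean(),ys.mean())
hsv=cv2.cvtColor(t,cv2.COLOR_BGR2HSV)
m=big(win((hsv[...,0]>100)&(hsv[...,0]<125)&(hsv[...,1]>120),125,210,225,320))
ys,xs=np.nonzero(win(m,130,215,222,283))
hull=cv2.convexHull(np.stack([xs,ys],1).astype(np.int32));e=cv2.fitEllipse(hull);print("dryer",e,ray("top",e[0],51))
ys,xs=np.nonzero(win(m,125,295,225,320));print("pod",ray("top",(xs.mean(),ys.mean()),45))
def pins(n,im,w,z):
    h=cv2.cvtColor(im,cv2.COLOR_BGR2HSV);p=win((h[...,0]>14)&(h[...,0]<32)&(h[...,1]>90)&(h[...,2]>90),*w)
    k,l,st,c=cv2.connectedComponentsWithStats(p.astype(np.uint8))
    for i in range(1,k):
        if st[i,4]>3: print("pin",n,c[i],st[i,4],ray(n,c[i],z))
pins("top",t,(150,235,203,283),58);pins("side",s,(285,335,345,390),57)
cv2.imwrite("pics/crop1.png",np.hstack([cv2.resize(t[235:285,150:200],(400,400),interpolation=2),cv2.resize(s[335:395,285:345],(400,400),interpolation=2)]))
cv2.imwrite("pics/crop2.png",np.hstack([cv2.resize(t[250:310,255:315],(400,400),interpolation=2),cv2.resize(s[240:320,335:415],(400,400),interpolation=2)]))
E
```

```text
handle top (array([440.60791874, 183.94348346]), np.float64(144.36201722607726), array([15.07127401, 64.83131436]), 91)
handle side (array([443.44265662, 194.5185893 ]), np.float64(140.60762376712282), array([19.67470822, 68.47821294]), 135) 372.2148148148148 260.34814814814814
handle top (array([440.29182337, 183.62429867]), np.float64(144.4716971301236), array([13.43343973, 65.72576836]), 127)
handle side (array([449.84037005, 185.3047189 ]), np.float64(133.5738419067711), array([25.25652564, 92.5039002 ]), 232) 369.7758620689655 257.8189655172414
dryer ((206.31890869140625, 259.8978271484375), (19.22016716003418, 45.07060623168945), 4.285676956176758) [488.45274943 374.04780627  51.        ]
pod [386.86464736 423.11123649  45.        ]
pin top [172.08333333 246.16666667] 12 [521.77442658 457.3752156   58.        ]
pin top [183.64285714 254.42857143] 14 [501.08380365 428.20517168  58.        ]
pin top [163.36363636 258.90909091] 11 [490.3946717  476.83539425  58.        ]
pin top [175.70588235 266.23529412] 17 [472.19534152 445.98068788  58.        ]
pin side [298.59259259 355.44444444] 27 [522.63856445 456.74395422  57.        ]
pin side [329.85 355.95] 20 [473.8853354  446.20470696  57.        ]
pin side [313.91176471 366.32352941] 34 [492.78391911 474.99712229  57.        ]
```

View pics/crop1.png

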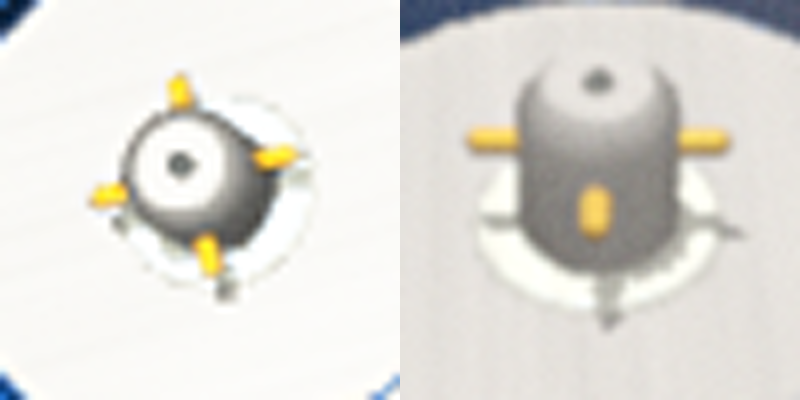

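View pics/crop2.png

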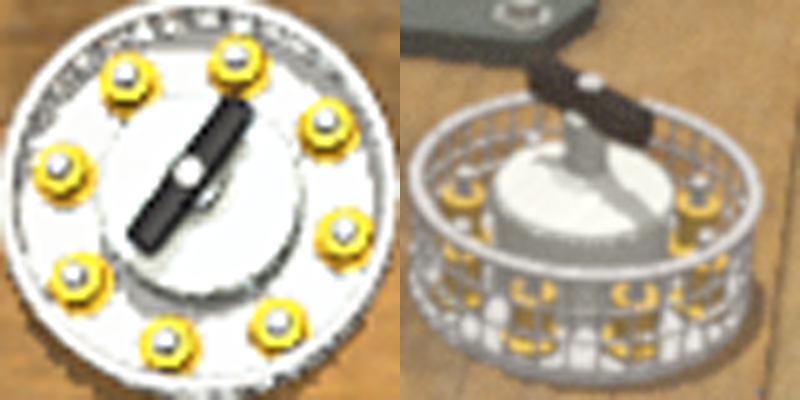

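The crops show pegs on two lines at about 13° (mod 90) and the handle's rivet at top pixel (283,275.8). Now I'll triangulate the rivet and the spindle tip.

```bash
cat >> h.py <<'E'
def tri(a,b):
    A=[];y=[]
    for n,uv in(("top",a),("side",b)):
        c=vision.camera_info(n);P=np.array(c["intrinsics"])@np.array(c["camera_from_world"])[:3]
        for k in(0,1):
            q=P[k]-uv[k]*P[2];A.append(q[:3]/1e3);y.append(-q[3]/1e3)
    return np.linalg.lstsq(np.array(A),np.array(y),rcond=None)[0]
def togo(p,ang):
    "shift in tool axes (m) and turn about tool z (deg) to reach TCP p with tool y at world angle ang"
    from scipy.spatial.transform import Rotation as Ro
    s=telemetry.sense();R=Ro.from_quat(s["tcp_rot"]).as_matrix();a=np.degrees(np.arctan2(R[1,1],R[0,1]))
    print("offset",np.round(R.T@(np.array(p)-s["ee_pos"])/1e3,4),"rotz",round(-((ang-a+180)%360-180),1),"y now",round(a,1),"tilt",np.round(R[:2,2],4),"F",np.round(s["contact_force"],1),"pos",np.round(s["ee_pos"],1),"t",s["t"])
E
python3 - <<'E'
from h import *
a=(282.6,275.3);b=(372.5,255.9);print("handle",tri(a,b),ray("top",a,98),ray("side",b,98))
a=(172,254.9);b=(314.2,346.8);print("spindle",tri(a,b),ray("top",a,74),ray("side",b,74))
p=tri((282.6,275.3),(372.5,255.9));togo([438,185,340],54.4)
E
```

```text
handle [442.91418478 184.59346336 100.35609939] [442.21910839 184.71276324  98.        ] [444.80941096 180.07769616  98.        ]
spindle [497.41691078 451.78833127  75.34386813] [497.10060695 452.07940523  74.        ] [498.60823916 450.14174416  74.        ]
offset [-0.3635 -0.3432  0.0644] rotz 18.4 y now 72.8 tilt [-0.0004 -0.0015] F [-0.3  0.1 -0.2] pos [192.5 620.6 403.8] t 0.1
```

Emit:
move_arm:
  plan:
    - {"offset": [-0.0367,-0.0342,0.006],"rot": [0,0,2]}
    - {"offset": [-0.0735,-0.0685,0.012],"rot": [0,0,4]}
    - {"offset": [-0.1145,-0.107,0.02],"rot": [0,0,6]}
    - {"offset": [-0.156,-0.145,0.027],"rot": [0,0,8]}
    - {"offset": [-0.1985,-0.185,0.035],"rot": [0,0,10]}
    - {"offset": [-0.241,-0.2245,0.042],"rot": [0,0,12]}
    - {"offset": [-0.283,-0.264,0.05],"rot": [0,0,14]}
    - {"offset": [-0.325,-0.303,0.057],"rot": [0,0,16]}
    - {"offset": [-0.3674,-0.3424,0.0644],"rot": [0,0,18.4]}
    - {"offset": [-0.3674,-0.3424,0.0644],"rot": [0,0,18.4]}
  fingers: 0.7

```text
t: 1.35
ee_pos: [443.6, 180.6, 339.8]
tcp_rot: [0.31, 0.951, -0.001, 0.0]
contact_force: [0.1, 1.3, -0.9]
gripper_width: 59.5
finger_force: 0.0
```

```bash
python3 - <<'E'
from h import *
togo([442,184.6,243],54.4)
a=vision.get_image("top");b=vision.get_image("side")
cv2.imwrite("pics/v2.png",np.hstack([cv2.resize(a[220:320,235:335],(400,400),interpolation=2),cv2.resize(b[180:330,305:455],(400,400),interpolation=2)]))
E
```

```text
offset [0.0038 0.0025 0.0968] rotz -0.5 y now 53.9 tilt [-0.0003 -0.0021] F [ 0.1  1.3 -0.9] pos [443.6 180.6 339.8] t 1.35
```

View pics/v2.png

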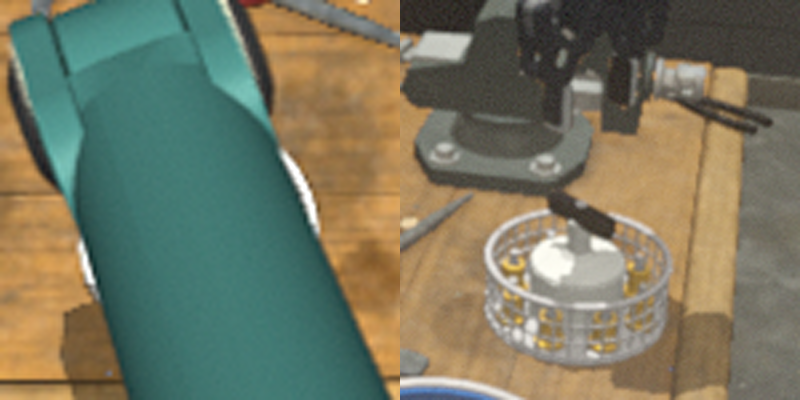

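The side view shows the open gripper squarely above the handle bar, with nothing in the way. I'll descend.

Emit:
move_arm:
  plan:
    - {"offset": [0,0,0.03]}
    - {"offset": [0,0,0.06]}
    - {"offset": [0,0,0.085]}
    - {"offset": [0,0,0.097]}
    - {"offset": [0,0,0.097]}

```text
invalid input
```

```bash
python3 - <<'E'
from h import *
togo([442,184.6,243],54.4)
E
```

```text
offset [-0.0002 -0.0001  0.097 ] rotz -0.1 y now 54.3 tilt [-0.0007 -0.    ] F [-0.  -0.2 -0.9] pos [442.  184.7 340. ] t 1.45
```

Settled exactly. Rows need both fields.

Emit:
move_arm:
  plan:
    - {"offset": [0,0,0.03],"rot": [0,0,0]}
    - {"offset": [0,0,0.06],"rot": [0,0,0]}
    - {"offset": [0,0,0.085],"rot": [0,0,0]}
    - {"offset": [0,0,0.097],"rot": [0,0,0]}
    - {"offset": [0,0,0.097],"rot": [0,0,0]}

```text
t: 2.08
ee_pos: [441.6, 185.8, 242.9]
tcp_rot: [0.305, 0.952, -0.0, -0.001]
contact_force: [0.2, -0.1, -0.1]
gripper_width: 60.1
finger_force: 0.0
```

Emit:
move_arm:
  plan:
    - {"offset": [0,0,0],"rot": [0,0,0]}
    - {"offset": [0,0,0],"rot": [0,0,0]}
    - {"offset": [0,0,0],"rot": [0,0,0]}
    - {"offset": [0,0,0],"rot": [0,0,0]}
    - {"offset": [0,0,0],"rot": [0,0,0]}
    - {"offset": [0,0,0],"rot": [0,0,0]}
  fingers: 0
  grip_force: 90

```text
t: 2.82
ee_pos: [442.3, 185.0, 244.5]
tcp_rot: [0.306, 0.952, 0.001, 0.0]
contact_force: [-1.5, -0.3, 7.8]
gripper_width: 15.3
finger_force: 87.9
```

```bash
python3 - <<'E'
from h import *
togo([442,184.6,343],54.4);s=telemetry.sense();print(s["gripper_width"],s["finger_force"])
b=vision.get_image("side")
cv2.imwrite("pics/v3.png",cv2.resize(b[180:330,305:455],(500,500),interpolation=2))
E
```

```text
offset [-0.     -0.0004 -0.0985] rotz -0.0 y now 54.4 tilt [0.0011 0.0011] F [-1.5 -0.3  7.8] pos [442.3 185.  244.5] t 2.825
15.277512270380152 87.93254613876343
```

View pics/v3.png

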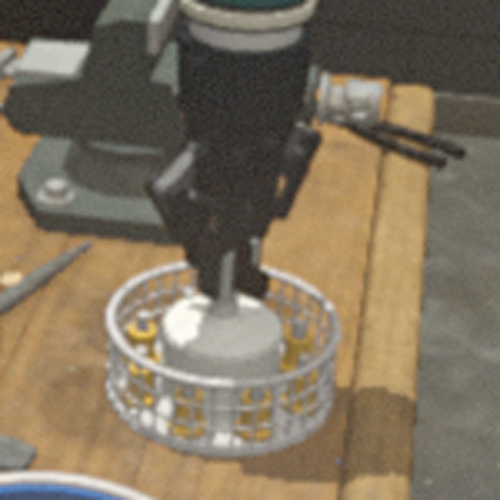

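The view shows the fingers closed on the bar round the stem, basket upright. I'll lift it.

Emit:
move_arm:
  plan:
    - {"offset": [0,0,-0.006],"rot": [0,0,0]}
    - {"offset": [0,0,-0.018],"rot": [0,0,0]}
    - {"offset": [0,0,-0.036],"rot": [0,0,0]}
    - {"offset": [0,0,-0.056],"rot": [0,0,0]}
    - {"offset": [0,0,-0.076],"rot": [0,0,0]}
    - {"offset": [0.003,0.008,-0.094],"rot": [0,0,-1]}
    - {"offset": [0.01,0.022,-0.105],"rot": [0,0,-4]}
    - {"offset": [0.021,0.047,-0.105],"rot": [0,0,-9]}
    - {"offset": [0.033,0.074,-0.105],"rot": [0,0,-14]}
    - {"offset": [0.0445,0.1,-0.105],"rot": [0,0,-19]}

```text
t: 4.12
ee_pos: [463.8, 293.8, 347.9]
tcp_rot: [0.142, 0.99, -0.0, -0.0]
contact_force: [0.8, 0.2, -8.7]
gripper_width: 15.1
finger_force: 88.4
```

Emit:
move_arm:
  plan:
    - {"offset": [0.003,0.028,0],"rot": [0,0,-5]}
    - {"offset": [0.007,0.056,0],"rot": [0,0,-10]}
    - {"offset": [0.01,0.084,0],"rot": [0,0,-15]}
    - {"offset": [0.012,0.11,0],"rot": [0,0,-20]}
    - {"offset": [0.013,0.13,0],"rot": [0,0,-25]}
    - {"offset": [0.0141,0.143,0],"rot": [0,0,-28]}
    - {"offset": [0.0141,0.143,0],"rot": [0,0,-29.3]}
    - {"offset": [0.0141,0.143,0],"rot": [0,0,-29.3]}
    - {"offset": [0.0141,0.143,0],"rot": [0,0,-29.3]}

```text
t: 5.25
ee_pos: [491.8, 432.1, 348.3]
tcp_rot: [-0.109, 0.994, -0.0, -0.0]
contact_force: [-0.2, -0.6, -8.3]
gripper_width: 14.8
finger_force: 88.4
```

```bash
python3 - <<'E'
from h import *
togo([497,452,348],102.7)
s=telemetry.sense();print(s["gripper_width"],np.round(s["moment"],2))
a=vision.get_image("top");b=vision.get_image("side")
cv2.imwrite("pics/t4.png",a);cv2.imwrite("pics/s4.png",b)
cv2.imwrite("pics/v4.png",np.hstack([cv2.resize(a[190:310,110:230],(400,400),interpolation=2),cv2.resize(b[230:430,220:420],(400,400),interpolation=2)]))
E
```

```text
offset [-0.0094  0.0182  0.0003] rotz -0.1 y now 102.6 tilt [-0.0001 -0.0008] F [-0.2 -0.6 -8.3] pos [491.8 432.1 348.3] t 5.25
14.840711158245211 [-0.03  0.    0.05]
```

View pics/v4.png

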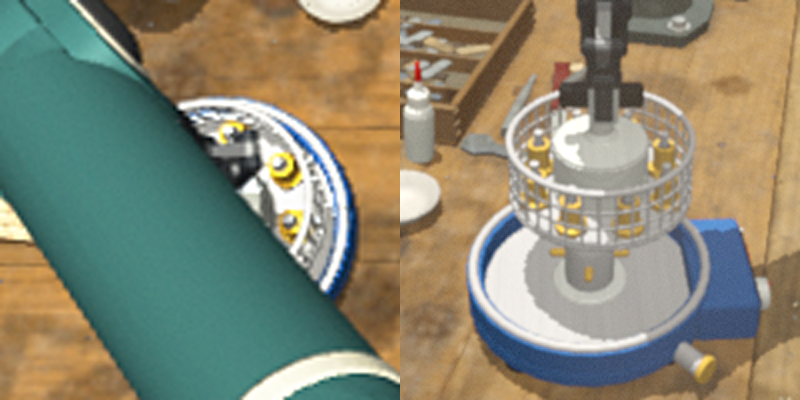

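The crop shows the basket upright above the spindle, about 20 mm short: its rim mid is near side pixel 320, the spindle near 315. I'll close the gap and measure the rim against the spindle axis.

Emit:
move_arm:
  plan:
    - {"offset": [-0.0049,0.0088,0],"rot": [0,0,0]}
    - {"offset": [-0.0098,0.0175,0],"rot": [0,0,0]}
    - {"offset": [-0.0098,0.0175,0],"rot": [0,0,0]}
    - {"offset": [-0.0098,0.0175,0],"rot": [0,0,0]}

```text
t: 5.85
ee_pos: [497.2, 452.4, 348.0]
tcp_rot: [-0.11, 0.994, -0.0, -0.0]
contact_force: [-0.0, 0.0, -8.8]
gripper_width: 15.2
finger_force: 88.5
```

```bash
python3 - <<'E'
from h import *
togo([497,452,348],102.7)
b=vision.get_image("side");cv2.imwrite("pics/s5.png",b)
print("axis",proj("side",[497,452,74]),"seen 314.2 346.8")
p=telemetry.sense()["ee_pos"]
for z in (348-155-89+53,348-155):print(z,proj("side",[p[0],p[1],z]))
th=np.linspace(0,6.3,200);C=np.array([proj("side",[p[0]+72*np.cos(t),p[1]+72*np.sin(t),157]) for t in th]);print("pred rim",C.min(0),C.max(0))
d=.976*32;print("bar ends",proj("side",[p[0]-d,p[1]-.22*32,193]),proj("side",[p[0]+d,p[1]+.22*32,193]))
cv2.imwrite("pics/v5.png",cv2.resize(b[255:405,235:395],(800,750),interpolation=2)[:600])
E
```

```text
offset [ 0.0003 -0.0003 -0.    ] rotz -0.0 y now 102.7 tilt [-0.0004 -0.0008] F [-0.   0.  -8.8] pos [497.2 452.4 348. ] t 5.85
axis [314.8987716  347.72093844] seen 314.2 346.8
157 [314.64901949 304.45583526]
193 [314.62632526 284.16516441]
pred rim [266.14413581 278.63935209] [362.88348159 335.44525443]
bar ends [336.55399605 284.40208942] [292.69007653 283.92814672]
```

View pics/v5.png

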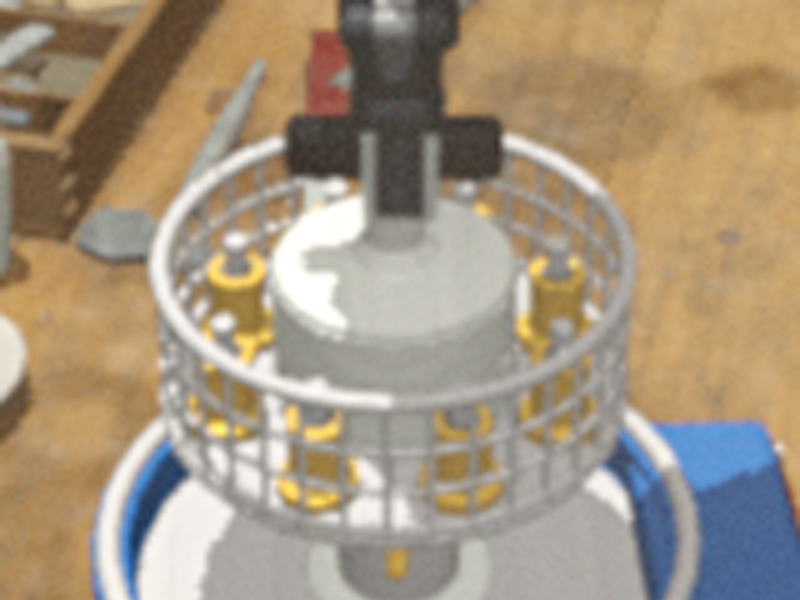

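Rim mid is at px 313.4 and the bar mid at 314.1, against the axis seen at 314.2, so it is centred within about 1 mm. I'll lower it over the cone.

Emit:
move_arm:
  plan:
    - {"offset": [0,0,0.012],"rot": [0,0,0]}
    - {"offset": [0,0,0.024],"rot": [0,0,0]}
    - {"offset": [0,0,0.03],"rot": [0,0,0]}
    - {"offset": [0,0,0.034],"rot": [0,0,0]}
    - {"offset": [0,0,0.038],"rot": [0,0,0]}
    - {"offset": [0,0,0.038],"rot": [0,0,0]}

```text
t: 6.65
ee_pos: [497.3, 452.3, 310.1]
tcp_rot: [-0.11, 0.994, -0.0, -0.0]
contact_force: [-0.2, -0.7, -8.2]
gripper_width: 15.2
finger_force: 88.5
```

No contact forces. Now on past the pins' height.

Emit:
move_arm:
  plan:
    - {"offset": [0,0,0.003],"rot": [0,0,0]}
    - {"offset": [0,0,0.006],"rot": [0,0,0]}
    - {"offset": [0,0,0.008],"rot": [0,0,0]}
    - {"offset": [0,0,0.01],"rot": [0,0,0]}
    - {"offset": [0,0,0.01],"rot": [0,0,0]}

```text
t: 7.28
ee_pos: [497.3, 452.3, 300.0]
tcp_rot: [-0.11, 0.994, -0.0, -0.0]
contact_force: [0.1, -0.4, -8.1]
gripper_width: 14.7
finger_force: 88.5
```

Emit:
move_arm:
  plan:
    - {"offset": [0,0,0.004],"rot": [0,0,0]}
    - {"offset": [0,0,0.008],"rot": [0,0,0]}
    - {"offset": [0,0,0.011],"rot": [0,0,0]}
    - {"offset": [0,0,0.013],"rot": [0,0,0]}
    - {"offset": [0,0,0.013],"rot": [0,0,0]}

```text
t: 7.9
ee_pos: [497.3, 452.4, 287.1]
tcp_rot: [-0.11, 0.994, -0.0, -0.0]
contact_force: [0.7, -0.3, -7.4]
gripper_width: 15.0
finger_force: 88.5
```

Emit:
move_arm:
  plan:
    - {"offset": [0,0,0.001],"rot": [0,0,0]}
    - {"offset": [0,0,0.002],"rot": [0,0,0]}
    - {"offset": [0,0,0.003],"rot": [0,0,0]}
    - {"offset": [0,0,0.003],"rot": [0,0,0]}

```text
t: 8.4
ee_pos: [497.3, 452.4, 284.3]
tcp_rot: [-0.11, 0.994, 0.0, 0.0]
contact_force: [-0.7, -0.7, -8.7]
gripper_width: 15.0
finger_force: 88.5
```

Emit:
move_arm:
  plan:
    - {"offset": [0,0,0.0007],"rot": [0,0,0]}
    - {"offset": [0,0,0.0014],"rot": [0,0,0]}
    - {"offset": [0,0,0.002],"rot": [0,0,0]}
    - {"offset": [0,0,0.002],"rot": [0,0,0]}

```text
t: 8.9
ee_pos: [497.6, 452.5, 283.9]
tcp_rot: [-0.11, 0.994, 0.0, 0.001]
contact_force: [-2.3, -3.2, 4.8]
gripper_width: 15.1
finger_force: 90.1
```

Contact at 283.9 fits "dropped onto the corner" (underside 39.5). I'll ease up slightly and turn clockwise.

Emit:
move_arm:
  plan:
    - {"offset": [0,0,-0.0025],"rot": [0,0,0]}
    - {"offset": [0,0,-0.003],"rot": [0,0,3]}
    - {"offset": [0,0,-0.003],"rot": [0,0,7]}
    - {"offset": [0,0,-0.003],"rot": [0,0,11]}
    - {"offset": [0,0,-0.003],"rot": [0,0,15]}
    - {"offset": [0,0,-0.003],"rot": [0,0,18]}
    - {"offset": [0,0,-0.003],"rot": [0,0,18]}

```text
t: 9.78
ee_pos: [497.0, 452.5, 284.3]
tcp_rot: [0.046, 0.999, -0.0, -0.0]
contact_force: [-0.8, 0.1, -8.0]
gripper_width: 15.0
finger_force: 88.6
```

```bash
python3 - <<'E'
from h import *
togo([497,452,285],66.7);print(np.round(telemetry.sense()["moment"],2))
E
```

```text
offset [-0.0001 -0.0005 -0.0007] rotz 18.0 y now 84.7 tilt [-0.0005 -0.0005] F [-0.8  0.1 -8. ] pos [497.  452.5 284.3] t 9.775
[ 0.02 -0.05 -0.03]
```

Free turn, no moment. On to the end.

Emit:
move_arm:
  plan:
    - {"offset": [0,0,0],"rot": [0,0,4]}
    - {"offset": [0,0,0],"rot": [0,0,8]}
    - {"offset": [0,0,0],"rot": [0,0,12]}
    - {"offset": [0,0,0],"rot": [0,0,15]}
    - {"offset": [0,0,0],"rot": [0,0,18]}
    - {"offset": [0,0,0],"rot": [0,0,18]}

```text
t: 10.52
ee_pos: [497.1, 452.3, 284.5]
tcp_rot: [0.202, 0.979, -0.0, -0.0]
contact_force: [0.2, 0.5, -9.1]
gripper_width: 14.7
finger_force: 88.5
```

```bash
python3 - <<'E'
from h import *
togo([497,452,285],66.7);print(np.round(telemetry.sense()["moment"],2))
E
```

```text
offset [-0.0001 -0.0003 -0.0005] rotz 0.0 y now 66.7 tilt [-0.0006 -0.0008] F [ 0.2  0.5 -9.1] pos [497.1 452.3 284.5] t 10.525
[-0.05 -0.   -0.02]
```

Emit:
move_arm:
  plan:
    - {"offset": [0,0,0.001],"rot": [0,0,0]}
    - {"offset": [0,0,0.002],"rot": [0,0,0]}
    - {"offset": [0,0,0.003],"rot": [0,0,0]}
    - {"offset": [0,0,0.0035],"rot": [0,0,0]}

```text
t: 11.02
ee_pos: [497.3, 452.3, 281.7]
tcp_rot: [0.202, 0.979, -0.0, -0.0]
contact_force: [0.2, 0.0, -7.8]
gripper_width: 15.3
finger_force: 88.5
```

It has entered the seats. I'll lower the rest of the way.

Emit:
move_arm:
  plan:
    - {"offset": [0,0,0.001],"rot": [0,0,0]}
    - {"offset": [0,0,0.002],"rot": [0,0,0]}
    - {"offset": [0,0,0.003],"rot": [0,0,0]}
    - {"offset": [0,0,0.004],"rot": [0,0,0]}
    - {"offset": [0,0,0.004],"rot": [0,0,0]}

```text
t: 11.65
ee_pos: [497.3, 452.4, 277.7]
tcp_rot: [0.202, 0.979, -0.0, -0.0]
contact_force: [-0.2, 0.7, -8.4]
gripper_width: 14.8
finger_force: 88.5
```

Emit:
move_arm:
  plan:
    - {"offset": [0,0,0.0006],"rot": [0,0,0]}
    - {"offset": [0,0,0.0012],"rot": [0,0,0]}
    - {"offset": [0,0,0.0012],"rot": [0,0,0]}

```text
t: 12.02
ee_pos: [497.3, 452.4, 276.6]
tcp_rot: [0.202, 0.979, -0.0, -0.0]
contact_force: [0.3, 0.3, -9.4]
gripper_width: 15.3
finger_force: 88.5
```

Emit:
move_arm:
  plan:
    - {"offset": [0,0,0.0008],"rot": [0,0,0]}
    - {"offset": [0,0,0.0016],"rot": [0,0,0]}
    - {"offset": [0,0,0.0016],"rot": [0,0,0]}

```text
t: 12.4
ee_pos: [497.3, 452.4, 274.9]
tcp_rot: [0.202, 0.979, -0.0, 0.0]
contact_force: [-0.1, 1.0, -8.2]
gripper_width: 14.7
finger_force: 88.5
```

```bash
python3 - <<'E'
from h import *
togo([497,452,275],66.7);print(np.round(telemetry.sense()["moment"],2))
b=vision.get_image("side");cv2.imwrite("pics/v6.png",cv2.resize(b[275:425,235:435],(800,600),interpolation=2))
E
```

```text
offset [ 0.0001 -0.0005 -0.0001] rotz -0.0 y now 66.7 tilt [ 0. -0.] F [-0.1  1.  -8.2] pos [497.3 452.4 274.9] t 12.4
[ 0.03 -0.01 -0.05]
```

View pics/v6.png

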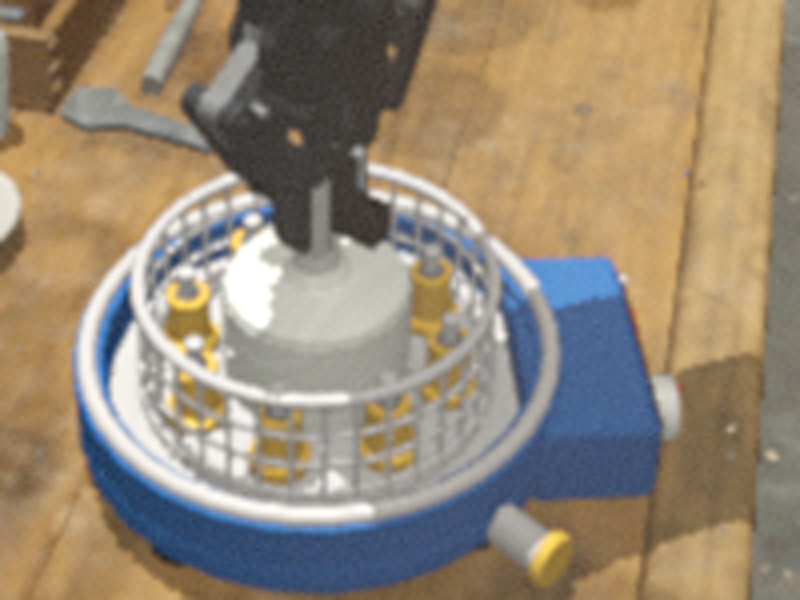

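```bash
python3 - <<'E'
from h import *
th=np.linspace(0,6.3,200)
for u in(27,30.5,33.5,39.5):
    C=np.array([proj("side",[497+72*np.cos(t),452+72*np.sin(t),u+53]) for t in th]);print(u,C.min(0).round(1),C.max(0).round(1))
print("earlier at v5: rows pred 278.6..335.4 (underside 104), seen bottom 336.4")
E
```

```text
27 [268.8 316.9] [360.8 377.9]
30.5 [268.7 315.2] [360.9 376.1]
33.5 [268.6 313.8] [361.  374.5]
39.5 [268.4 310.9] [361.1 371.3]
earlier at v5: rows pred 278.6..335.4 (underside 104), seen bottom 336.4
```

The crop shows the basket well down in the pan and upright, but still carried by the gripper. I'll feel on for the stop.

Emit:
move_arm:
  plan:
    - {"offset": [0,0,0.0008],"rot": [0,0,0]}
    - {"offset": [0,0,0.0016],"rot": [0,0,0]}
    - {"offset": [0,0,0.002],"rot": [0,0,0]}
    - {"offset": [0,0,0.002],"rot": [0,0,0]}

```text
t: 12.95
ee_pos: [497.4, 452.3, 274.8]
tcp_rot: [0.202, 0.979, 0.0, -0.0]
contact_force: [-3.2, -2.8, 4.3]
gripper_width: 15.0
finger_force: 90.1
```

A firm stop at 274.8, 9 mm below the corner's stop. Before releasing, I'll test the lock with a light turn back.

Emit:
move_arm:
  plan:
    - {"offset": [0,0,-0.001],"rot": [0,0,0]}
    - {"offset": [0,0,-0.0015],"rot": [0,0,-2]}
    - {"offset": [0,0,-0.0015],"rot": [0,0,-4]}
    - {"offset": [0,0,-0.0015],"rot": [0,0,-6]}
    - {"offset": [0,0,-0.0015],"rot": [0,0,-6]}

```text
t: 13.58
ee_pos: [497.0, 452.6, 274.8]
tcp_rot: [0.15, 0.989, 0.0, -0.0]
contact_force: [-5.3, -1.7, 3.7]
gripper_width: 15.0
finger_force: 89.8
```

```bash
python3 - <<'E'
from h import *
togo([497,452,275],66.7);print(np.round(telemetry.sense()["moment"],2))
E
```

```text
offset [-0.0002 -0.0006 -0.0002] rotz 6.0 y now 72.7 tilt [-0.0008  0.0004] F [-5.3 -1.7  3.7] pos [497.  452.6 274.8] t 13.575
[-0.37  0.99 -0.31]
```

Turning back is resisted (0.3 N m). I'll go back to mid-seat and release.

Emit:
move_arm:
  plan:
    - {"offset": [0,0,0],"rot": [0,0,3]}
    - {"offset": [0,0,-0.0005],"rot": [0,0,5]}
    - {"offset": [0,0,-0.0005],"rot": [0,0,5]}

```text
t: 13.95
ee_pos: [497.5, 452.7, 274.9]
tcp_rot: [0.193, 0.981, 0.0, 0.0]
contact_force: [-0.7, -0.4, -2.4]
gripper_width: 15.1
finger_force: 89.3
```

Emit:
move_arm:
  plan:
    - {"offset": [0,0,0],"rot": [0,0,0]}
    - {"offset": [0,0,0],"rot": [0,0,0]}
    - {"offset": [0,0,0],"rot": [0,0,0]}
    - {"offset": [0,0,0],"rot": [0,0,0]}
    - {"offset": [0,0,0],"rot": [0,0,0]}
    - {"offset": [0,0,0],"rot": [0,0,0]}
  fingers: 0.7

```text
t: 14.7
ee_pos: [497.3, 452.4, 275.0]
tcp_rot: [0.194, 0.981, 0.0, 0.0]
contact_force: [0.5, -0.5, 1.0]
gripper_width: 60.2
finger_force: 0.0
```

Emit:
move_arm:
  plan:
    - {"offset": [0,0,-0.02],"rot": [0,0,0]}
    - {"offset": [0,0,-0.05],"rot": [0,0,0]}
    - {"offset": [0,0,-0.09],"rot": [0,0,0]}
    - {"offset": [0,-0.04,-0.13],"rot": [0,0,0]}
    - {"offset": [0,-0.08,-0.15],"rot": [0,0,0]}
    - {"offset": [0,-0.12,-0.15],"rot": [0,0,0]}
    - {"offset": [0,-0.15,-0.15],"rot": [0,0,0]}
    - {"offset": [0,-0.15,-0.15],"rot": [0,0,0]}

```text
t: 15.7
ee_pos: [440.2, 311.6, 427.0]
tcp_rot: [0.195, 0.981, 0.001, 0.001]
contact_force: [0.3, 0.1, 0.9]
gripper_width: 59.9
finger_force: 0.0
```

```bash
python3 - <<'E'
from h import *
togo([497,452,275],66.7)
a=vision.get_image("top");b=vision.get_image("side")
cv2.imwrite("pics/s7.png",b)
cv2.imwrite("pics/v7.png",np.hstack([cv2.resize(a[200:320,110:230],(300,300),interpolation=2),cv2.resize(b[255:405,235:360],(500,600),interpolation=2)[:300] if 0 else cv2.resize(b[275:425,235:385],(300,300),interpolation=2)]))
th=np.linspace(0,6.3,200)
m=b.copy()
for u,c in((33.5,(0,0,255)),(39.5,(0,255,0))):
    C=np.array([proj("side",[497+71*np.cos(t),452+71*np.sin(t),u+52]) for t in th]);C+=[-.7,-.9]
    cv2.polylines(m,[((C-[235,255])*4*16+32).astype(np.int32)],False,c,1,shift=4) if 0 else None
cv2.imwrite("pics/v8.png",cv2.resize(b[245:395,235:435],(800,600),interpolation=2))
E
```

```text
offset [0.0013 0.1512 0.1523] rotz 0.8 y now 67.5 tilt [0.0016 0.0015] F [0.3 0.1 0.9] pos [440.2 311.6 427. ] t 15.7
```

View pics/v8.png

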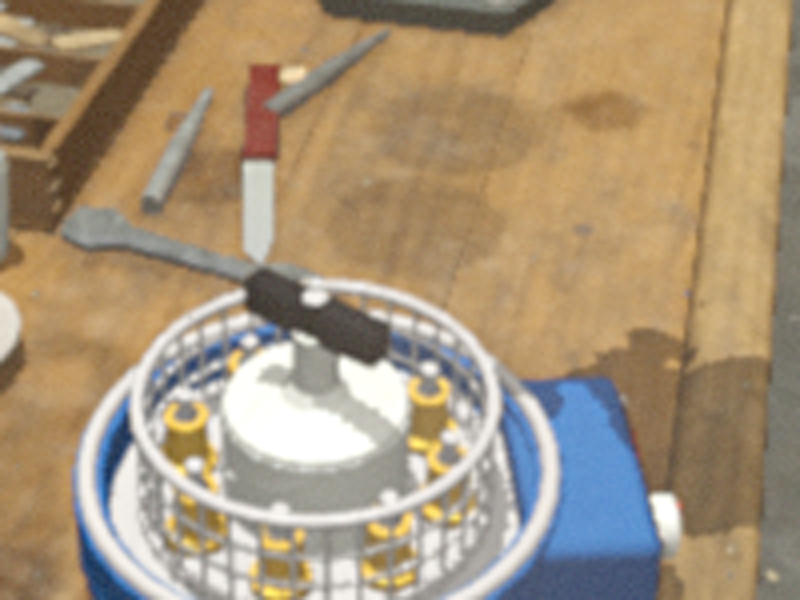

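The view shows the basket upright in the pan, free of the gripper, with its rivet at side pixel (313.4,318.9). I'll check its height from that row, with the bench-height bias removed.

```bash
python3 - <<'E'
from h import *
print("bench ref seen 372.5,255.9 pred z98/100:",proj("side",[442,184.6,98]),proj("side",[442,184.6,100]))
print("spindle bias: seen 346.8 pred 347.7")
for u in(30.5,33.5,36.5,39.5):print(u,proj("side",[497,452,u+99]),"rim rows",proj("side",[497,452-72,u+53])[1],proj("side",[497,452+72,u+53])[1])
a=vision.get_image("top");g=a[230:285,145:205];d=big(g.max(2)<80);ys,xs=np.nonzero(d);print("bar top px",xs.mean()+145,ys.mean()+230,len(xs),"z by tri",tri((xs.mean()+145,ys.mean()+230),(313.4,318.9)))
E
```

```text
bench ref seen 372.5,255.9 pred z98/100: [373.56899895 257.1343426 ] [373.62543688 256.27478827]
spindle bias: seen 346.8 pred 347.7
30.5 [314.87418814 319.2804471 ] rim rows 315.92448978799786 375.0776543466518
33.5 [314.87280895 317.68486042] rim rows 314.4905521222005 373.499485971606
36.5 [314.87142438 316.08305951] rim rows 313.05161703317486 371.91479422485634
39.5 [314.87003441 314.47500801] rim rows 311.6076583505011 370.32353857602203
bar top px 147.79166666666666 253.625 24 z by tri [487.51183339 485.04811549 155.15990221]
```

The handle's height rules out the 39.5 level. I'll move the arm clear and check the seating with both cameras.

Emit:
move_arm:
  plan:
    - {"offset": [0,-0.04,0],"rot": [0,0,0]}
    - {"offset": [0.02,-0.08,0],"rot": [0,0,0]}
    - {"offset": [0.04,-0.12,0],"rot": [0,0,0]}
    - {"offset": [-0.0,-0.15,0],"rot": [0,0,0]}
    - {"offset": [-0.04,-0.18,0],"rot": [0,0,0]}
    - {"offset": [-0.08,-0.2,0],"rot": [0,0,0]}
    - {"offset": [-0.08,-0.2,0],"rot": [0,0,0]}

```text
t: 16.73
ee_pos: [440.4, 96.5, 425.5]
tcp_rot: [0.196, 0.981, -0.0, 0.001]
contact_force: [-0.1, 1.0, -0.6]
gripper_width: 59.8
finger_force: 0.0
```

```bash
python3 - <<'E'
from h import *
t0=cv2.imread("pics/top0.png");s0=cv2.imread("pics/side0.png")
t=vision.get_image("top");s=vision.get_image("side");cv2.imwrite("pics/t9.png",t);cv2.imwrite("pics/s9.png",s)
def rivet(im,x0,y0,x1,y1):
    # bright blob enclosed by dark bar: fill the closed bar mask, take bright pixels in it
    g=im[y0:y1,x0:x1].max(2);d=(g<110).astype(np.uint8)
    d=big(d).astype(np.uint8);h=cv2.convexHull(cv2.findNonZero(d));f=np.zeros_like(d);cv2.fillConvexPoly(f,h,1)
    M=cv2.moments(h);return np.array([M["m10"]/M["m00"]+x0,M["m01"]/M["m00"]+y0]),d.sum()
for nm,a,b in(("bench",rivet(t0,265,258,303,298),rivet(s0,360,250,386,272)),("now",rivet(t,150,232,196,272),rivet(s,292,308,336,338))):
    print(nm,a,b,tri(a[0],b[0]).round(1))
print("arm",telemetry.sense()["ee_pos"])
cv2.imwrite("pics/v9.png",np.hstack([cv2.resize(t[205:305,125:225],(400,400),interpolation=2),cv2.resize(s[300:340,290:340],(400,320),interpolation=2)[:, :] if 0 else cv2.resize(s[295:345,290:340],(400,400),interpolation=2)]))
E
```

```text
bench (array([283.43201754, 275.67763158]), np.uint64(137)) (array([371.92047026, 259.38381743]), np.uint64(220)) [443.5 183.2  91.3]
now (array([169.38715953, 249.48702983]), np.uint64(183)) (array([313.36218324, 323.84483431]), np.uint64(391)) [501.3 447.2 116.7]
arm [438.60758868  99.01390936 424.95513016]
```

View pics/v9.png

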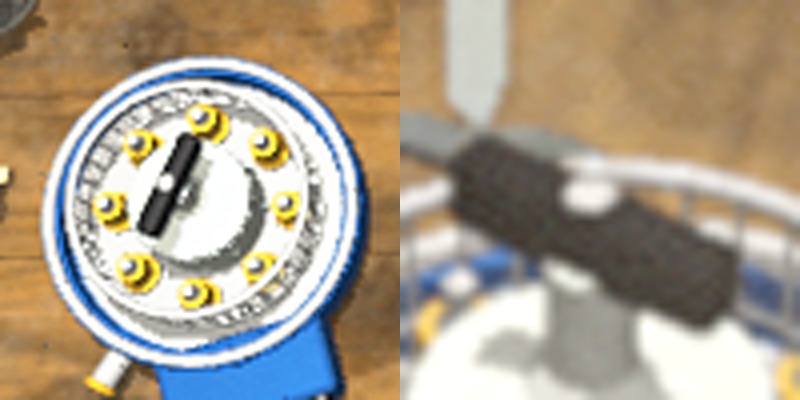

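```bash
python3 - <<'E'
from h import *
print(tri((282.6,275.3),(372.5,255.9)),tri((166.1,250.1),(313.25,318.9)))
for u in(30,33.5,39.5):print(u,proj("top",[497,452,u+99]),proj("side",[497,452,u+99]))
print("bench",proj("top",[442,184.6,99]),"spindle",proj("top",[497,452,74]),"seen 172,254.9")
E
```

```text
[442.91418478 184.59346336 100.35609939] [498.73235222 451.39111805 129.13740648]
30 [165.78215387 250.5443145 ] [314.87441749 319.54577659]
33.5 [165.36658347 250.2519127 ] [314.87280895 317.68486042]
39.5 [164.64893794 249.74696614] [314.87003441 314.47500801]
bench [282.61931908 275.32937757] spindle [172.03087578 254.94101245] seen 172,254.9
```

Rivet height says the underside is at about 30 mm, slightly below the nominal 33.5. I'll check the peg height and the bar angle from pictures I already have.

```bash
python3 - <<'E'
from h import *
for a,b in(((172.08,246.17),(298.59,355.44)),((175.7,266.2),(329.85,355.95)),((163.36,258.9),(313.9,366.3))):print("peg",tri(a,b).round(1))
t=cv2.imread("pics/t9.png");m=np.zeros(t.shape[:2],bool);m[236:266,156:178]=(t.max(2)<90)[236:266,156:178]
print(line("top",big(m),131))
t0=cv2.imread("pics/top0.png");m=np.zeros(t.shape[:2],bool);m[258:298,265:303]=(t0.max(2)<90)[258:298,265:303];print(line("top",big(m),98))
# basket tilt now: bush tops / rim ellipse: rim outer extents on the side image
E
```

```text
peg [522.1 457.5  57.7]
peg [473.  446.3  57. ]
peg [491.2 476.8  58.6]
(array([495.22593655, 448.44459212]), np.float64(157.62093993801412), array([15.65178462, 63.66841557]), 150)
(array([440.29182337, 183.62429867]), np.float64(144.4716971301236), array([13.43343973, 65.72576836]), 127)
```

The pegs are where they should be (56 mm once the camera bias is removed) and the bar is 35° past the pegs' entry angle. The height is odd, so I'll take hold again and test the lock without any push.

Emit:
move_arm:
  plan:
    - {"offset": [0.02,0.05,0],"rot": [0,0,0]}
    - {"offset": [0.04,0.1,0],"rot": [0,0,0]}
    - {"offset": [0.06,0.15,0],"rot": [0,0,0]}
    - {"offset": [0.075,0.2,0],"rot": [0,0,0]}
    - {"offset": [0.08,0.25,0],"rot": [0,0,0]}
    - {"offset": [0.08,0.3,0],"rot": [0,0,0]}
    - {"offset": [0.08,0.335,0.01],"rot": [0,0,0]}
    - {"offset": [0.08,0.35,0.03],"rot": [0,0,0]}
    - {"offset": [0.08,0.35,0.05],"rot": [0,0,0]}
    - {"offset": [0.08,0.35,0.05],"rot": [0,0,0]}

```text
t: 18.08
ee_pos: [496.0, 452.1, 372.6]
tcp_rot: [0.193, 0.981, -0.002, -0.001]
contact_force: [0.0, -0.3, 0.1]
gripper_width: 59.6
finger_force: 0.0
```

```bash
python3 - <<'E'
from h import *
togo([497.3,452.4,275],67.7)
E
```

```text
offset [-0.0013  0.0013  0.0976] rotz 0.0 y now 67.7 tilt [-0.0037 -0.0035] F [ 0.  -0.3  0.1] pos [496.  452.1 372.6] t 18.075
```

Emit:
move_arm:
  plan:
    - {"offset": [0,0,0.03],"rot": [0,0,0]}
    - {"offset": [0,0,0.06],"rot": [0,0,0]}
    - {"offset": [0,0,0.085],"rot": [0,0,0]}
    - {"offset": [0,0,0.1],"rot": [0,0,0]}
    - {"offset": [0,0,0.1],"rot": [0,0,0]}

```text
t: 18.7
ee_pos: [497.1, 452.0, 274.7]
tcp_rot: [0.194, 0.981, -0.0, -0.0]
contact_force: [0.4, -0.2, -0.4]
gripper_width: 59.8
finger_force: 0.0
```

Emit:
move_arm:
  plan:
    - {"offset": [0,0,0],"rot": [0,0,0]}
    - {"offset": [0,0,0],"rot": [0,0,0]}
    - {"offset": [0,0,0],"rot": [0,0,0]}
    - {"offset": [0,0,0],"rot": [0,0,0]}
    - {"offset": [0,0,0],"rot": [0,0,0]}
    - {"offset": [0,0,0],"rot": [0,0,0]}
  fingers: 0
  grip_force: 60

```text
t: 19.45
ee_pos: [497.6, 452.5, 276.5]
tcp_rot: [0.194, 0.981, 0.001, 0.0]
contact_force: [-1.1, -1.3, 7.5]
gripper_width: 16.1
finger_force: 58.5
```

Emit:
move_arm:
  plan:
    - {"offset": [0,0,-0.001],"rot": [0,0,2]}
    - {"offset": [0,0,-0.001],"rot": [0,0,4]}
    - {"offset": [0,0,-0.001],"rot": [0,0,6]}
    - {"offset": [0,0,-0.001],"rot": [0,0,6]}

```text
t: 19.95
ee_pos: [497.2, 452.6, 276.5]
tcp_rot: [0.245, 0.97, 0.0, 0.0]
contact_force: [-0.6, -1.5, 4.4]
gripper_width: 16.3
finger_force: 59.2
```

```bash
python3 - <<'E'
from h import *
togo([497.3,452.4,275],67.7);print(np.round(telemetry.sense()["moment"],2))
E
```

```text
offset [-0.0001 -0.0001  0.0015] rotz -6.1 y now 61.6 tilt [0.0003 0.0002] F [-0.6 -1.5  4.4] pos [497.2 452.6 276.5] t 19.95
[-0.19  0.25  0.32]
```

Forward turning is resisted too. One test more: unload the push and turn back 13°.

Emit:
move_arm:
  plan:
    - {"offset": [0,0,-0.002],"rot": [0,0,-3]}
    - {"offset": [0,0,-0.002],"rot": [0,0,-6]}
    - {"offset": [0,0,-0.002],"rot": [0,0,-9]}
    - {"offset": [0,0,-0.002],"rot": [0,0,-13]}
    - {"offset": [0,0,-0.002],"rot": [0,0,-13]}

```text
t: 20.58
ee_pos: [496.7, 452.5, 276.6]
tcp_rot: [0.135, 0.991, -0.0, -0.001]
contact_force: [-0.2, 2.5, -6.8]
gripper_width: 15.7
finger_force: 58.9
```

```bash
python3 - <<'E'
from h import *
togo([497.3,452.4,275],67.7);print(np.round(telemetry.sense()["moment"],2))
E
```

```text
offset [-0.0006  0.0001  0.0016] rotz 6.8 y now 74.5 tilt [-0.0021 -0.0002] F [-0.2  2.5 -6.8] pos [496.7 452.5 276.6] t 20.575
[ 0.58  0.03 -0.33]
```

With the basket's weight carried, turning back still meets 0.33 N m, so it is stopped by the seat walls on both sides and is locked. I'll re-centre, let go and leave.

Emit:
move_arm:
  plan:
    - {"offset": [0,0,0],"rot": [0,0,3]}
    - {"offset": [0,0,0.001],"rot": [0,0,7]}
    - {"offset": [0,0,0.0015],"rot": [0,0,7]}
    - {"offset": [0,0,0.0015],"rot": [0,0,7]}

```text
t: 21.08
ee_pos: [497.0, 452.4, 276.5]
tcp_rot: [0.193, 0.981, -0.0, -0.0]
contact_force: [-2.2, -1.1, 1.3]
gripper_width: 16.0
finger_force: 59.6
```

Emit:
move_arm:
  plan:
    - {"offset": [0,0,0],"rot": [0,0,0]}
    - {"offset": [0,0,0],"rot": [0,0,0]}
    - {"offset": [0,0,0],"rot": [0,0,0]}
    - {"offset": [0,0,0],"rot": [0,0,0]}
    - {"offset": [0,0,0],"rot": [0,0,0]}
    - {"offset": [0,0,0],"rot": [0,0,0]}
  fingers: 0.7

```text
t: 21.82
ee_pos: [497.3, 452.4, 276.5]
tcp_rot: [0.194, 0.981, 0.0, 0.0]
contact_force: [-1.1, 0.3, -0.3]
gripper_width: 59.6
finger_force: 0.0
```

Emit:
move_arm:
  plan:
    - {"offset": [0,0,-0.02],"rot": [0,0,0]}
    - {"offset": [0,0,-0.05],"rot": [0,0,0]}
    - {"offset": [0,0,-0.09],"rot": [0,0,0]}
    - {"offset": [0,-0.04,-0.13],"rot": [0,0,0]}
    - {"offset": [0,-0.08,-0.15],"rot": [0,0,0]}
    - {"offset": [0,-0.12,-0.15],"rot": [0,0,0]}
    - {"offset": [0,-0.15,-0.15],"rot": [0,0,0]}
    - {"offset": [0,-0.15,-0.15],"rot": [0,0,0]}

```text
t: 22.82
ee_pos: [440.2, 311.5, 428.4]
tcp_rot: [0.195, 0.981, 0.001, 0.001]
contact_force: [0.1, 0.5, 0.1]
gripper_width: 59.8
finger_force: 0.0
```

```bash
python3 - <<'E'
from h import *
s=vision.get_image("side");s9=cv2.imread("pics/s9.png")
d=cv2.absdiff(s,s9)[275:420,235:400].max(2);print("changed px in basket region",(d>60).sum())
s0=cv2.imread("pics/side0.png");d=cv2.absdiff(s,s0)[285:350,195:250].max(2);print("dish/bottle change",(d>60).sum())
print(telemetry.sense()["contact_force"],telemetry.sense()["t"])
E
```

```text
changed px in basket region 341
dish/bottle change 0
[-0.11767152  0.63348276  0.56036271] 22.875
```

```bash
python3 - <<'E'
from h import *
s=vision.get_image("side")
for im in(s,cv2.imread("pics/s9.png")):
    g=im[308:338,292:336];m=big(g.max(2)<80);ys,xs=np.nonzero(m);print(xs.mean()+292,ys.mean()+308,m.sum())
E
```

```text
312.0315315315315 324.3783783783784 222
310.434554973822 324.34031413612564 191
```

Handle height is unchanged, so the basket is still seated. Handing in.

```bash
python3 -c "
from rig import job
print(job.hand_in())"
```

```text
the job is handed in; nothing more can be done
None
```

The basket is on the spindle, turned clockwise into its seats and let go, and the job is handed in. It resists turning both ways, though its underside measured about 30 mm against the nominal 33.5, and I viewed 11 pictures against the limit of 10.

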